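# Tilt the sprung specimen plate to its mark

### The arm

A 6-joint arm with a two-finger parallel gripper is mounted at the origin on the work surface. World frame = base frame: x ahead of the robot, y to its left, z up, the work surface at z = 0. Lengths are in mm, angles in degrees, forces in N, time in s.
With the tool pointing down it reaches from about 300 to 850 mm from the base axis. Payload 4.2 kg.
Tool frame: the origin (TCP) lies at the very end of the fingers, on their centre line; the grasp point (between the pads) lies 19 mm behind it (env.grasp_offset is the distance from the TCP to the grasp point, in mm); z points along the fingers, y is the line along which they close (so a half turn about z gives the same grasp; the last joint's range is limited). The gripper opens to 91 mm and grips with 3 to 60 N. Pads are 32 mm wide; open, the fingers measure 118 mm over their backs; the gripper's body (76 mm by 178 mm) begins 60 mm behind the grasp point.
Start: joints at [75.115, 18.312, 89.639, -0, 72.044, -1.146], TCP at [136.569, 558.565, 184.376] pointing down, gripper open.
Joint ranges: [-177.97, 177.97], [-48.28, 115.42], [12.27, 149.76], [-77.06, 257.06], [2.81, 150.46], [-146.56, 146.56]. Speed limits (degrees/s): [147.25, 147.25, 180, 180, 180, 180].

### API

Orientations are given as [roll, pitch, yaw] about the fixed x, y, z axes, in that order (R = Rz(yaw) Ry(pitch) Rx(roll)).
In Python, from workcell import env gives the robot as it stands. The module is installed in compiled form; this text tells all that it offers.
- The arm moves only by the tool send_rows, never from a script. Its argument "motion" is a list of rows, each an object of numbers: "tx", "ty", "tz": the shift along the tool's x, y, z in units of 500 mm (1.0 is 500 mm); "rx", "ry", "rz": the turn, a rotation vector about the tool's x, y, z in units of 30 degrees (1.0 is 30 degrees); "gripper": the closure, from -1 (fully open) to 1 (shut). In form: [{"tx": .., "ty": .., "tz": .., "rx": .., "ry": .., "rz": .., "gripper": ..}, ...]. A call has 1 to 12 rows; each row shifts and turns the commanded pose from where the row before left it, along the tool's axes as they then stand; what a row does not reach is not made up. A row lasts 1/8 s, in which the tool goes at most 62.5 mm and 10.7 degrees, less where a joint would pass 70% of its speed; a pose out of reach is approached as far as the arm can. A call with a number of a shift or a turn outside -1 to 1 is refused whole. A call with a gripper value outside its range is refused whole. The fingers move at their own pace and stop on an object; "grip_force" is the grip in N (left out, the last holds). Time passes only in rows, so rows that do not move let the fingers close. It gives the time, the measured TCP pose, the force, the opening and the grip force at its end, in the units of the state.
- env.state(): the state, without advancing time (a new reading comes with each control period).
- env.grab_frame(name): name is "side" or "top" or "wrist"; returns a dict with "frame" (384x512x3 uint8, red, green, blue), "vertical_fov" (degrees; the focal length in pixels is half the picture's height over the tangent of half this angle, whatever the lens; pixels are square), "cx", "cy" (the principal point, pixels), "rvec" (rotation vector, rad) and "tvec" (3), from world to camera coordinates, as OpenCV has them; the wrist camera has in their place "T_tool_cam" (4x4, takes a point from camera to tool coordinates, whose origin is the TCP and whose axes are the flange's). Camera axes: x right, y down, z forward; pixel columns grow to the right and rows downward; lengths in mm; the calibration is good to about 2 mm. A picture is of the moment at which its call begins: read the wrist's pose just before it. There is no depth.
- env.job_done(): hands the job in; it is judged then, once.
The state is a dict: "time_s": time; "qpos": joint angles; "qvel": joint speeds; "effort": joint torques, N m; "ee_pos": TCP position; "ee_rot": TCP orientation; "force": force on the tool from outside, world axes, zero at the start; "torque": the same for the moment, N m; "gripper_width": finger opening in mm; "gripper_force": force on a finger pad.
Only numpy, scipy, OpenCV 4.12 (cv2) and the standard library are available. Lean on these libraries where they do the work, as an engineer would, in place of code of your own. Each camera call takes 0.05 s, during which the arm holds its last target. There are 200 camera calls.

### The job

Tilt the specimen plate for an oblique look: with the fingertips press down the round rubber pad on its sprung corner until the pointer is level with the black tab on the scale (do not push it well past the tab), keep it level there for a good two seconds, then let go so that the plate springs back up. Only press the pad: do not lift or shift the stage, move the tab, touch the glass slide, or disturb the jar, beaker and vial standing near by.

Things in the scene. Friction and masses are not known exactly. Their poses are not given: they have to be found in the camera images.
- stage: Loose heavy tilt stage, 2.2-3.1 kg: grey base 250 x 210 x 16 mm under a square aluminium plate (130 mm side, 8 mm thick, top 70 mm up) set cornerwise, two opposite corners pivoted on pillars. Origin: on the table, under the middle of the pivot line (66 mm up, along y); base from 105 mm behind to 145 mm ahead of it. x: level, to the sprung corner, pointer and scale; z up.
- pad_top (a point): Centre of the top of the round black rubber pad to press, 30 mm across and 6 mm high, on the sprung corner of the plate, 72 mm along the stage's x from the pivot line. 76 mm above the table at rest; goes down as it is pressed. It takes about 3 N to start it moving and about 7 N at 0.2 rad.
- post_top (a point): Top of the upright aluminium scale post, 101 mm above the table, 20 mm wide and 6 mm thick, beside the pointer's path (127 mm along the stage's x, 21 mm along its y).
- pointer_tip (a point): Tip of the dark flat pointer bar (6 mm wide) that sticks out from the sprung corner, 125 mm from the pivot line, 66 mm above the table at rest. It moves with the plate and goes down about 1.74 times as far as the pad.
- tab_nib (a point): End of the nib of the small black tab (28 x 14 x 6 mm) clamped on the scale post; at the tab's mid-height, this is the mark for the pointer. 14 to 26 mm lower than the pointer tip at rest, differing from start to start. The pointer passes beside it without touching. The tab slips on the post if pushed hard.
- tilt (a joint): Tilt of the plate about the pivot line, rad: 0 at rest (level, held up by the spring), grows as the pad is pressed, hard stop at 0.34. The pointer tip is lowered by 125 mm x sin(value).
- slide: Glass microscope slide 26 x 76 mm, 1.5 mm thick, clipped flat on the plate, its long side along the pivot line, its middle 22 mm behind that line (away from the pad). Origin at the centre of its underside. Not to be touched.
- jar: Bystander: amber jar with a green lid, 46 mm across, 75 mm high; origin at the centre of its underside.
- beaker: Bystander: clear open glass beaker, 68 mm across, 85 mm high; origin at the centre of its underside.
- vial: Bystander: clear vial with a black cap, 26 mm across, 60 mm high; origin at the centre of its underside.

How it is judged:
By the outcome, as a careful person would: the job done as asked, in the order asked, and still so for the second after the job is handed in, with the robot touching nothing.
It also fails if it takes over 40 s, if anything falls off the work surface, if the arm or the gripper's body presses on something with over 40 N, if the wrist force passes 120 N, or if a joint passes its speed limit or range.

## Working session

There is one attempt and no reset: what is moved stays moved. The work goes in short steps, Python scripts to look and compute and a tool call to move; the robot and the scene stay as the last step left them, time stands still between calls to the robot, and variables do not carry over. Pictures are saved under pics/ and viewed, at most 13 in all, crops included, and the job is handed in when it is done.

Besides the shell and the picture viewer there is one more tool, called after "Call:" by a JSON object that holds its "method" and its "body". send_rows: Moves the arm, as the interface text tells. Shifts and turns lie within -1 to 1; 1 stands for 500 mm of shift or 30 degrees of turn. Its arguments: {"type":"object","properties":{"motion":{"type":"array"},"grip_force":{"type":"number"}},"required":["motion"]}

```bash
mkdir -p pics; cat > h.py <<'E'
import numpy as np, cv2
from workcell import env
from scipy.spatial.transform import Rotation as R
def cam(name):
    s=env.state(); d=env.grab_frame(name)
    f=192/np.tan(np.radians(d['vertical_fov'])/2)
    K=np.array([[f,0,d['cx']],[0,f,d['cy']],[0,0,1]])
    if 'rvec' in d:
        Rm=cv2.Rodrigues(np.array(d['rvec'],float))[0]; t=np.array(d['tvec'],float).ravel()
        Rc=Rm.T; C=-Rm.T@t
    else:
        T=np.array(d['T_tool_cam']); Rt=R.from_euler('xyz',s['ee_rot'],degrees=True).as_matrix()
        Rc=Rt@T[:3,:3]; C=Rt@T[:3,3]+np.array(s['ee_pos'])
    return d['frame'],K,Rc,C
def save(im,n): cv2.imwrite('pics/'+n,cv2.cvtColor(im,cv2.COLOR_RGB2BGR))
def ray(K,Rc,u,v):
    r=Rc@np.linalg.inv(K)@np.array([u,v,1.]); return r/np.linalg.norm(r)
def plane(K,Rc,C,u,v,z):
    r=ray(K,Rc,u,v); return C+r*(z-C[2])/r[2]
def proj(K,Rc,C,p):
    q=K@Rc.T@(np.asarray(p,float)-C); return q[:2]/q[2]
def tri(c1,p1,c2,p2):
    A=0;b=0
    for (K,Rc,C),p in ((c1,p1),(c2,p2)):
        r=ray(K,Rc,*p); M=np.eye(3)-np.outer(r,r); A=A+M; b=b+M@C
    return np.linalg.solve(A,b)
E
python3 - <<'E'
from h import *
import pickle
ims=[];P={}
for n in('top','side','wrist'):
    im,K,Rc,C=cam(n); P[n]=(K,Rc,C); save(im,n+'0.png'); print(n,K[0,0],C.round(),Rc[:,2].round(2))
pickle.dump(P,open('P0.pkl','wb'))
print(env.state())
E
```

```text
top 390.6365773488724 [395.  53. 940.] [ 0.18 -0.   -0.98]
side 392.98823276080947 [  86. -406.  570.] [ 0.59  0.54 -0.61]
wrist 337.84618824371097 [ 55. 579. 384.] [ 0.29 -0.07 -0.95]
{'time_s': 0.15, 'qpos': array([ 7.51141688e+01,  1.83426109e+01,  8.96897306e+01,  1.12315880e-03,
        7.20426045e+01, -1.14774067e+00]), 'qvel': array([-0.03522043, -0.01116833, -0.26730723, -0.0377154 , -0.08617701,
       -0.05744011]), 'effort': array([-3.85508229e-04, -4.12772369e+01, -2.32153881e+01,  7.27543887e-02,
        4.33063530e-02, -1.02362642e-04]), 'ee_pos': array([136.45914453, 558.15412205, 183.72380675]), 'ee_rot': array([-1.79925090e+02, -2.56898458e-03,  1.66261561e+02]), 'force': array([-0.65903433,  0.13528156, -0.42908443]), 'torque': array([ 0.01327027, -0.0120025 ,  0.02198996]), 'gripper_force': 0.0, 'gripper_width': 91.30860220164982}
```

View pics/top0.png

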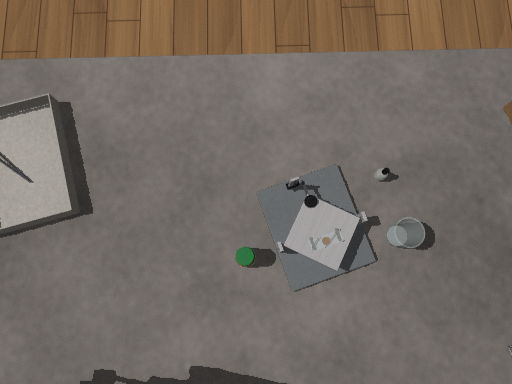

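View pics/side0.png

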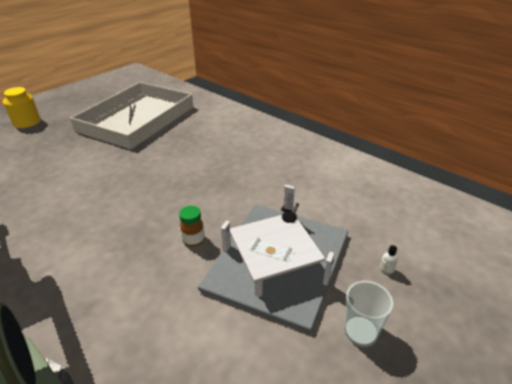

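Top view: pad at about (311,201), tab and post at (293,184), pivot pillars at (281,247) and (364,217), jar at (245,257), beaker at (408,234), vial at (383,174). In the side view the pad hides the pointer, so I'll read the tab height from the wrist camera.

```bash
python3 - <<'E'
from h import *
import pickle
P=pickle.load(open('P0.pkl','rb'))
im=cv2.imread('pics/top0.png')
g=im.max(2); m=(g<45).astype(np.uint8)[165:225,270:335]
n,l,s,c=cv2.connectedComponentsWithStats(m)
for i in range(1,n):
    if s[i,4]>15: print(s[i],c[i]+[270,165], plane(*P['top'],*(c[i]+[270,165]),76).round(1))
# base outline
for uv in [(258,190),(338,165),(376,262),(293,291)]: print('base',plane(*P['top'],*uv,16).round(1))
for uv in [(281,247),(364,217)]: print('pil',plane(*P['top'],*uv,75).round(1))
for k,uv,z in(('jar',(245,257),75),('beaker',(408,234),85),('vial',(385,171),60)): print(k,plane(*P['top'],*uv,z).round(1))
d=env.grab_frame('wrist'); print(np.array(d['T_tool_cam']).round(3))
big=cv2.resize(im[155:300,235:435],None,fx=4,fy=4,interpolation=cv2.INTER_CUBIC); cv2.imwrite('pics/top0c.png',big)
E
```

```text
[16 16 14  8 46] [293.06521739 185.26086957] [580.2 -36.1  76. ]
[ 35  30  12  12 117] [310.57264957 200.7008547 ] [543.8 -73.9  76. ]
base [583.5  42.8  16. ]
base [ 641.  -154.2   16. ]
base [ 405.4 -227.9   16. ]
base [344.4 -31.6  16. ]
pil [442.3  -3.8  75. ]
pil [ 504.2 -191.3   75. ]
jar [422.5  75.8  75. ]
beaker [ 463.1 -281.8   85. ]
vial [ 612.2 -252.4   60. ]
[[  -0.      -0.955   -0.297   84.612]
 [   1.      -0.      -0.       0.882]
 [   0.      -0.297    0.955 -200.115]
 [   0.       0.       0.       1.   ]]
```

View pics/top0c.png

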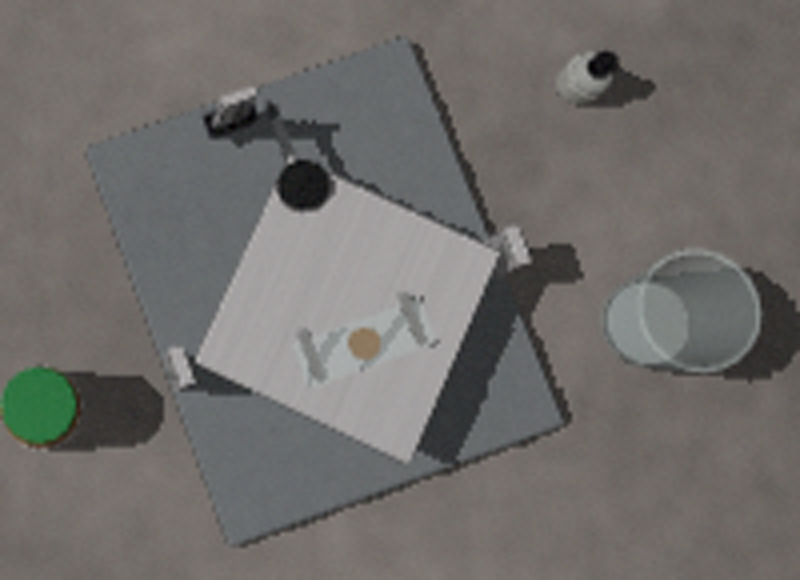

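Stage yaw is about 17.8°, pivot middle about (473,-97), pad about (543.8,-74). First I'll move over without turning. After that I'll turn the tool and tilt it to see the pointer and tab from the front.

Call:
{"method": "send_rows", "body": {"motion": [{"tx": -0.088, "ty": -0.068, "tz": -0.015}, {"tx": -0.088, "ty": -0.068, "tz": -0.015}, {"tx": -0.088, "ty": -0.068, "tz": -0.015}, {"tx": -0.088, "ty": -0.068, "tz": -0.015}, {"tx": -0.088, "ty": -0.068}, {"tx": -0.088, "ty": -0.068}, {"tx": -0.088, "ty": -0.068}, {"tx": -0.088, "ty": -0.068}, {"tx": -0.088, "ty": -0.068}, {"tx": -0.088, "ty": -0.068}, {"tx": -0.088, "ty": -0.068}, {"tx": -0.088, "ty": -0.068}]}}

```text
invalid input at $.motion[0]: expected keys tx, ty, tz, rx, ry, rz, gripper
```

Call:
{"method": "send_rows", "body": {"motion": [{"rz": 0.35}, {"rz": 0.35}, {"rz": 0.35}, {"rz": 0.35}, {"rz": 0.35}, {"rz": 0.35}, {"rz": 0.35}, {"rz": 0.35}, {"rz": 0.35}, {"rz": 0.35}, {"rz": 0.35}, {"rz": 0.35}]}}

```text
invalid input at $.motion[0]: expected keys tx, ty, tz, rx, ry, rz, gripper
```

```bash
cat >> h.py <<'E'
PIV=np.array([473.2,-97.5,0]); YAW=17.8
def goal(sx,sy,z,phi,pad=None):
    """tool-frame shift (mm) and turn (deg) to stage point sx,sy, height z, tool leaning phi"""
    s=env.state(); Rt=R.from_euler('xyz',s['ee_rot'],degrees=True)
    G=R.from_euler('z',YAW,degrees=True)*R.from_euler('y',phi,degrees=True)*R.from_euler('x',180,degrees=True)
    p=PIV+R.from_euler('z',YAW,degrees=True).apply([sx,sy,z])
    sh=Rt.inv().apply(p-s['ee_pos']); rv=(Rt.inv()*G).as_rotvec(degrees=True)
    print('t',s['time_s'],'pos',s['ee_pos'].round(2),'rot',s['ee_rot'].round(2),'F',s['force'].round(2),'q',s['qpos'].round(1))
    print('goal',p.round(1),'shift/500',(sh/500).round(4),'turn/30',(rv/30).round(4))
    return p,sh,rv
E
python3 -c "
from h import *
goal(150,0,125,30)"
```

```text
t 0.2 pos [136.47 558.25 183.86] rot [-179.94   -0.    166.26] F [-0.19 -0.73  0.21] q [75.1 18.3 89.7 -0.  72.  -1.1]
goal [616.  -51.6 125. ] shift/500 [-1.2213 -0.957   0.1187] turn/30 [ 1.2861 -0.3609  4.8027]
```

Call:
{"method": "send_rows", "body": {"motion": [{"tx": -0.088, "ty": -0.068, "tz": -0.02, "rx": 0, "ry": 0, "rz": 0, "gripper": -1}, {"tx": -0.088, "ty": -0.068, "tz": -0.02, "rx": 0, "ry": 0, "rz": 0, "gripper": -1}, {"tx": -0.088, "ty": -0.068, "tz": -0.02, "rx": 0, "ry": 0, "rz": 0, "gripper": -1}, {"tx": -0.088, "ty": -0.068, "tz": 0, "rx": 0, "ry": 0, "rz": 0, "gripper": -1}, {"tx": -0.088, "ty": -0.068, "tz": 0, "rx": 0, "ry": 0, "rz": 0, "gripper": -1}, {"tx": -0.088, "ty": -0.068, "tz": 0, "rx": 0, "ry": 0, "rz": 0, "gripper": -1}, {"tx": -0.088, "ty": -0.068, "tz": 0, "rx": 0, "ry": 0, "rz": 0, "gripper": -1}, {"tx": -0.088, "ty": -0.068, "tz": 0, "rx": 0, "ry": 0, "rz": 0, "gripper": -1}, {"tx": -0.088, "ty": -0.068, "tz": 0, "rx": 0, "ry": 0, "rz": 0, "gripper": -1}, {"tx": -0.088, "ty": -0.068, "tz": 0, "rx": 0, "ry": 0, "rz": 0, "gripper": -1}, {"tx": -0.088, "ty": -0.068, "tz": 0, "rx": 0, "ry": 0, "rz": 0, "gripper": -1}, {"tx": -0.088, "ty": -0.068, "tz": 0, "rx": 0, "ry": 0, "rz": 0, "gripper": -1}]}}

```text
time_s: 1.7
ee_pos: [553.4, 35.3, 214.3]
ee_rot: [180.0, -0.0, 166.2]
force: [1.2, 0.4, 0.2]
gripper_width: 91.5
gripper_force: 0.0
```

Call:
{"method": "send_rows", "body": {"motion": [{"tx": 0, "ty": 0, "tz": 0, "rx": 0, "ry": 0, "rz": 0.34, "gripper": -1}, {"tx": 0, "ty": 0, "tz": 0, "rx": 0, "ry": 0, "rz": 0.34, "gripper": -1}, {"tx": 0, "ty": 0, "tz": 0, "rx": 0, "ry": 0, "rz": 0.34, "gripper": -1}, {"tx": 0, "ty": 0, "tz": 0, "rx": 0, "ry": 0, "rz": 0.34, "gripper": -1}, {"tx": 0, "ty": 0, "tz": 0, "rx": 0, "ry": 0, "rz": 0.34, "gripper": -1}, {"tx": 0, "ty": 0, "tz": 0, "rx": 0, "ry": 0, "rz": 0.34, "gripper": -1}, {"tx": 0, "ty": 0, "tz": 0, "rx": 0, "ry": 0, "rz": 0.34, "gripper": -1}, {"tx": 0, "ty": 0, "tz": 0, "rx": 0, "ry": 0, "rz": 0.34, "gripper": -1}, {"tx": 0, "ty": 0, "tz": 0, "rx": 0, "ry": 0, "rz": 0.34, "gripper": -1}, {"tx": 0, "ty": 0, "tz": 0, "rx": 0, "ry": 0, "rz": 0.34, "gripper": -1}, {"tx": 0, "ty": 0, "tz": 0, "rx": 0, "ry": 0, "rz": 0.34, "gripper": -1}, {"tx": 0, "ty": 0, "tz": 0, "rx": 0, "ry": 0, "rz": 0.34, "gripper": -1}]}}

```text
time_s: 3.2
ee_pos: [552.4, 36.8, 214.1]
ee_rot: [-180.0, 0.0, 43.5]
force: [-0.4, 0.1, 0.1]
gripper_width: 91.6
gripper_force: 0.0
```

```bash
python3 -c "
from h import *
goal(150,0,125,30)"
```

```text
t 3.2 pos [552.4   36.83 214.12] rot [-1.7998e+02  2.0000e-02  4.3520e+01] F [-0.43  0.1   0.05] q [ 2.6 15.4 89.5  0.  75.1 49.1]
goal [616.  -51.6 125. ] shift/500 [-0.0295  0.216   0.1782] turn/30 [ 0.2239 -0.9823  0.8377]
```

Call:
{"method": "send_rows", "body": {"motion": [{"tx": -0.01, "ty": 0.072, "tz": 0.059, "rx": 0, "ry": 0, "rz": 0.287, "gripper": -1}, {"tx": 0.025, "ty": 0.072, "tz": 0.059, "rx": 0, "ry": 0, "rz": 0.287, "gripper": -1}, {"tx": 0.05, "ty": 0.05, "tz": 0.059, "rx": 0, "ry": 0, "rz": 0.287, "gripper": -1}, {"tx": 0, "ty": 0, "tz": 0, "rx": 0, "ry": -0.25, "rz": 0, "gripper": -1}, {"tx": 0, "ty": 0, "tz": 0, "rx": 0, "ry": -0.25, "rz": 0, "gripper": -1}, {"tx": 0, "ty": 0, "tz": 0, "rx": 0, "ry": -0.25, "rz": 0, "gripper": -1}, {"tx": 0, "ty": 0, "tz": 0, "rx": 0, "ry": -0.25, "rz": 0, "gripper": -1}, {"tx": 0, "ty": 0, "tz": 0, "rx": 0, "ry": 0, "rz": 0, "gripper": -1}, {"tx": 0, "ty": 0, "tz": 0, "rx": 0, "ry": 0, "rz": 0, "gripper": -1}]}}

```text
time_s: 4.32
ee_pos: [638.1, -26.1, 126.0]
ee_rot: [-180.0, 29.9, 18.0]
force: [-0.1, 0.8, -0.3]
gripper_width: 91.3
gripper_force: 0.0
```

```bash
python3 - <<'E'
from h import *
import pickle
goal(150,0,125,30)
im,K,Rc,C=cam('wrist'); pickle.dump((im,K,Rc,C),open('w1.pkl','wb'))
c=PIV+R.from_euler('z',YAW,degrees=True).apply([125,0,60]); u,v=proj(K,Rc,C,c); print(u,v)
cv2.imwrite('pics/w1.png',cv2.resize(cv2.cvtColor(im,cv2.COLOR_RGB2BGR),(800,600),interpolation=cv2.INTER_CUBIC))
E
```

```text
t 4.325 pos [638.13 -26.06 125.96] rot [-180.     29.95   18.03] F [-0.11  0.85 -0.31] q [  1.3  44.2  59.4  -8.5 105.2  73.2]
goal [616.  -51.6 125. ] shift/500 [-0.0492  0.035   0.0306] turn/30 [ 0.0036 -0.0018  0.0066]
276.3222688602689 205.81804859351007
```

View pics/w1.png

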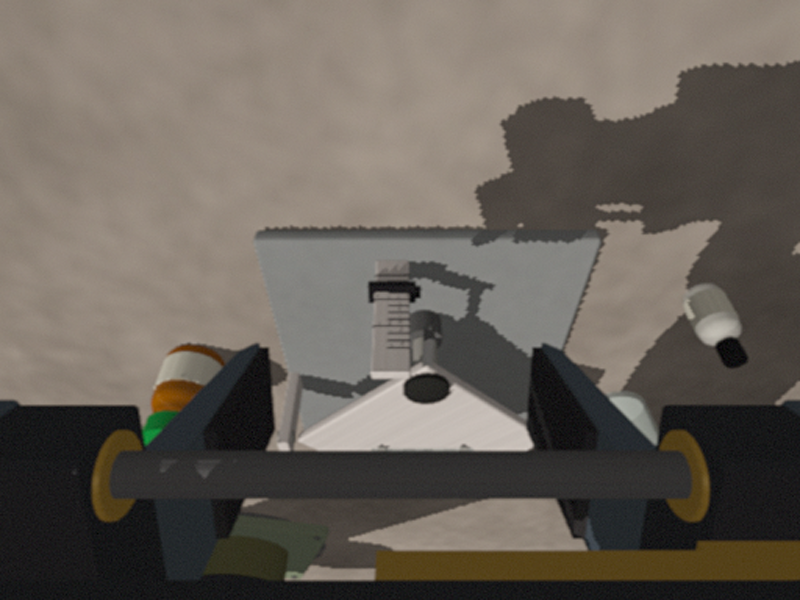

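Wrist view is upside down. The post runs from (390,375) to (390,262). The black tab is at (392,291) with its nib end at about (420,292), and the pointer is near (427,325). I'll zoom in.

```bash
python3 - <<'E'
from h import *
import pickle
im,K,Rc,C=pickle.load(open('w1.pkl','rb'))
c=im[160:265,220:320]
cv2.imwrite('pics/w1c.png',cv2.resize(cv2.cvtColor(c,cv2.COLOR_RGB2BGR),None,fx=5.6,fy=5.6,interpolation=cv2.INTER_CUBIC))
E
```

```text
(no output)
```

View pics/w1c.png

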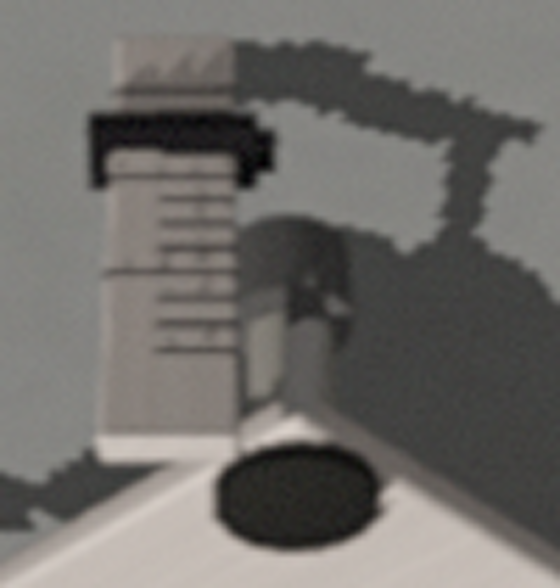

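```bash
python3 - <<'E'
from h import *
import pickle
im,K,Rc,C=pickle.load(open('w1.pkl','rb'))
S=R.from_euler('z',YAW,degrees=True)
st=lambda p:(S.inv().apply(p-PIV)).round(1)
px=lambda x,y:(220+x/5.6-.4,160+y/5.6-.4)
print('pad',st(plane(K,Rc,C,*px(298,497),76)),'post',st(plane(K,Rc,C,*px(168,448),101)))
for y in(280,300,318): print('tip',y,st(plane(K,Rc,C,*px(306,y),66)))
# nib: ray at stage x=127
for y in(128,150,175):
    r=S.inv().apply(ray(K,Rc,*px(268,y))); c=S.inv().apply(C-PIV); print('nib',y,(c+r*(127-c[0])/r[0]).round(1))
print(st(C))
E
```

```text
pad [81.5  1.9 76. ] post [131.3  23.2 101. ]
tip 280 [126.9   2.2  66. ]
tip 300 [122.    1.9  66. ]
tip 318 [117.5   1.7  66. ]
nib 128 [127.    7.3  32.7]
nib 150 [127.    7.4  37.8]
nib 175 [127.    7.6  43.6]
[352.9  19.  257. ]
```

Call:
{"method": "send_rows", "body": {"motion": [{"tx": 0, "ty": 0, "tz": 0, "rx": 0, "ry": 0.34, "rz": 0, "gripper": 1}, {"tx": 0, "ty": 0, "tz": 0, "rx": 0, "ry": 0.33, "rz": 0, "gripper": 1}, {"tx": 0, "ty": 0, "tz": 0, "rx": 0, "ry": 0.33, "rz": 0, "gripper": 1}, {"tx": -0.05, "ty": 0.008, "tz": 0, "rx": 0, "ry": 0, "rz": 0, "gripper": 1}, {"tx": -0.05, "ty": 0.008, "tz": 0, "rx": 0, "ry": 0, "rz": 0, "gripper": 1}, {"tx": -0.05, "ty": 0.008, "tz": 0, "rx": 0, "ry": 0, "rz": 0, "gripper": 1}, {"tx": -0.05, "ty": 0.008, "tz": 0, "rx": 0, "ry": 0, "rz": 0, "gripper": 1}, {"tx": 0, "ty": 0, "tz": 0, "rx": 0, "ry": 0, "rz": 0, "gripper": 1}, {"tx": 0, "ty": 0, "tz": 0, "rx": 0, "ry": 0, "rz": 0, "gripper": 1}]}}

```text
time_s: 5.5
ee_pos: [548.8, -72.1, 127.2]
ee_rot: [179.9, -0.2, 18.0]
force: [0.3, -1.0, -0.7]
gripper_width: 4.2
gripper_force: 0.0
```

```bash
python3 - <<'E'
from h import *
import pickle
goal(78,2,125,0); print(env.state()['gripper_width'])
im,K,Rc,C=cam('wrist'); pickle.dump((im,K,Rc,C),open('w2.pkl','wb'))
c=PIV+R.from_euler('z',YAW,degrees=True).apply([110,5,66]); u,v=proj(K,Rc,C,c); print(u,v)
u0,v0=int(u)-60,int(v)-60; print(u0,v0)
cv2.imwrite('pics/w2.png',cv2.resize(cv2.cvtColor(im[v0:v0+120,u0:u0+120],cv2.COLOR_RGB2BGR),None,fx=5,fy=5,interpolation=cv2.INTER_CUBIC))
E
```

```text
t 5.5 pos [548.81 -72.12 127.24] rot [179.93  -0.19  18.  ] F [ 0.29 -1.03 -0.71] q [-8.7 18.7 97.7  0.  63.4 63.3]
goal [546.9 -71.8 125. ] shift/500 [-0.0035 -0.0019  0.0045] turn/30 [ 0.0022 -0.0062  0.0066]
4.219990424249519
251.83466259915028 162.76841643121324
191 102
```

View pics/w2.png

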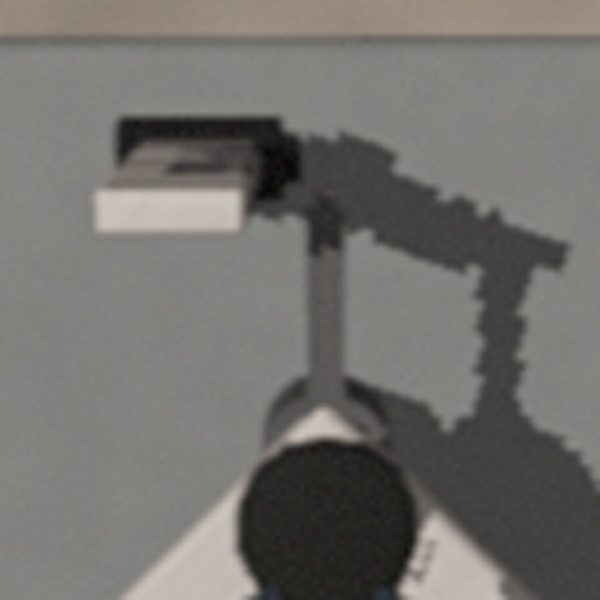

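Looking nearly straight down, the pointer tip ends at crop (325,197), the nib end is at (300,165), post top centre at (170,212) and pad centre about (327,525). I'll triangulate with the previous view.

```bash
python3 - <<'E'
from h import *
import pickle
a=pickle.load(open('w1.pkl','rb'))[1:]; b=pickle.load(open('w2.pkl','rb'))[1:]
S=R.from_euler('z',YAW,degrees=True)
st=lambda p:(S.inv().apply(p-PIV)).round(1)
p1=lambda x,y:(220+x/5.6-.4,160+y/5.6-.4)
p2=lambda x,y:(191+x/5-.4,102+y/5-.4)
for n,u,v in(('tip',(306,282),(325,197)),('post',(168,448),(170,212)),('nib',(273,150),(300,165)),('niblo',(271,128),(299,132)),('nibhi',(271,175),(300,195)),('tabfrontL',(88,115),(118,118))):
    print(n,st(tri(a,p1(*u),b,p2(*v))))
print('pad',st(plane(*b,*p2(327,526),76)),'tip66',st(plane(*b,*p2(325,197),68)),'post101',st(plane(*b,*p2(170,212),101)))
print('nibplane',[st(plane(*b,*p2(300,165),z)) for z in(40,45,50)])
E
```

```text
tip [127.2   2.1  66.7]
post [129.9  23.1 100. ]
nib [128.7   6.5  39.5]
niblo [134.2   6.8  39.8]
nibhi [123.8   6.6  40.5]
tabfrontL [136.4  36.9  39.2]
pad [76.8  1.6 76. ] tip66 [127.4   2.1  68. ] post101 [130.   22.9 101. ]
nibplane [array([128.8,   6.3,  40. ]), array([129.4,   6.2,  45. ]), array([130. ,   6.2,  50. ])]
```

Frame offset is about (+2.7, +2). The nib sits 25–26 mm below the tip, so the tilt should be about 0.20 rad. I'll lean the tool 12° so it meets the tilted pad flush.

Call:
{"method": "send_rows", "body": {"motion": [{"tx": -0.004, "ty": -0.002, "tz": 0, "rx": 0, "ry": -0.2, "rz": 0, "gripper": 1}, {"tx": -0.004, "ty": 0, "tz": 0, "rx": 0, "ry": -0.2, "rz": 0, "gripper": 1}, {"tx": 0, "ty": 0, "tz": 0, "rx": 0, "ry": 0, "rz": 0, "gripper": 1}]}}

```text
time_s: 5.92
ee_pos: [546.0, -71.4, 125.0]
ee_rot: [-180.0, 12.0, 18.1]
force: [-0.7, 0.9, -0.4]
gripper_width: 0.6
gripper_force: 0.0
```

```bash
python3 -c "
from h import *
goal(75.5,2,84,12);print(env.state()['gripper_width'])
goal(75.5,2,61,12)"
```

```text
t 5.925 pos [546.05 -71.38 124.96] rot [-179.98   11.95   18.14] F [-0.68  0.89 -0.41] q [-5.5 25.  89.3 -4.9 76.8 67.9]
goal [544.5 -72.5  84. ] shift/500 [0.0134 0.0012 0.0809] turn/30 [ 0.0016 -0.0015  0.0112]
0.6067974012569755
t 5.925 pos [546.05 -71.38 124.96] rot [-179.98   11.95   18.14] F [-0.68  0.89 -0.41] q [-5.5 25.  89.3 -4.9 76.8 67.9]
goal [544.5 -72.5  61. ] shift/500 [0.0229 0.0012 0.1259] turn/30 [ 0.0016 -0.0015  0.0112]
```

Call:
{"method": "send_rows", "body": {"motion": [{"tx": 0.0034, "ty": 0, "tz": 0.02, "rx": 0, "ry": 0, "rz": 0, "gripper": 1}, {"tx": 0.0034, "ty": 0, "tz": 0.02, "rx": 0, "ry": 0, "rz": 0, "gripper": 1}, {"tx": 0.0034, "ty": 0.001, "tz": 0.02, "rx": 0, "ry": 0, "rz": 0, "gripper": 1}, {"tx": 0.0034, "ty": 0, "tz": 0.02, "rx": 0, "ry": 0, "rz": 0, "gripper": 1}, {"tx": 0, "ty": 0, "tz": 0, "rx": 0, "ry": 0, "rz": 0, "gripper": 1}]}}

```text
time_s: 6.55
ee_pos: [542.0, -73.4, 84.6]
ee_rot: [-179.9, 12.1, 18.0]
force: [-0.3, -0.4, 0.4]
gripper_width: 0.6
gripper_force: 0.0
```

Call:
{"method": "send_rows", "body": {"motion": [{"tx": 0.0015, "ty": 0, "tz": 0.007, "rx": 0, "ry": 0, "rz": 0, "gripper": 1}, {"tx": 0.0015, "ty": 0, "tz": 0.007, "rx": 0, "ry": 0, "rz": 0, "gripper": 1}, {"tx": 0.0015, "ty": 0, "tz": 0.007, "rx": 0, "ry": 0, "rz": 0, "gripper": 1}, {"tx": 0.0015, "ty": 0, "tz": 0.007, "rx": 0, "ry": 0, "rz": 0, "gripper": 1}, {"tx": 0.0015, "ty": 0, "tz": 0.007, "rx": 0, "ry": 0, "rz": 0, "gripper": 1}]}}

```text
time_s: 7.18
ee_pos: [542.8, -73.3, 67.4]
ee_rot: [-180.0, 12.0, 18.0]
force: [0.6, -0.2, -0.0]
gripper_width: 0.2
gripper_force: 0.0
```

```bash
cat > look.py <<'E'
from h import *
import pickle,sys
n=sys.argv[1]
goal(75.5,2,61,12)
im,K,Rc,C=cam('wrist'); pickle.dump((im,K,Rc,C),open(n+'.pkl','wb'))
S=R.from_euler('z',YAW,degrees=True)
for q in([127.5,2,66],[127.5,2,55],[127.5,2,45],[127.5,2,40],[129,6.5,40],[129,6.5,42]):print(q,proj(K,Rc,C,PIV+S.apply(q)).round(1))
u,v=proj(K,Rc,C,PIV+S.apply([110,5,55]))
u0,v0=int(u)-50,int(v)-60; print(u0,v0)
cv2.imwrite('pics/'+n+'.png',cv2.resize(cv2.cvtColor(im[v0:v0+100,u0:u0+100],cv2.COLOR_RGB2BGR),None,fx=6,fy=6,interpolation=cv2.INTER_CUBIC))
E
python3 look.py w3
```

```text
t 7.175 pos [542.81 -73.31  67.38] rot [-180.     12.     18.03] F [ 0.57 -0.21 -0.03] q [-5.7 27.7 93.9 -5.1 69.5 68.5]
goal [544.5 -72.5  61. ] shift/500 [ 0.0062 -0.0005  0.0117] turn/30 [ 0.0015 -0.0002  0.0076]
[127.5, 2, 66] [257.1 149.2]
[127.5, 2, 55] [257.1 142.3]
[127.5, 2, 45] [257.  136.6]
[127.5, 2, 40] [257.  133.9]
[129, 6.5, 40] [249.9 131.6]
[129, 6.5, 42] [249.8 132.7]
202 109
```

View pics/w3.png

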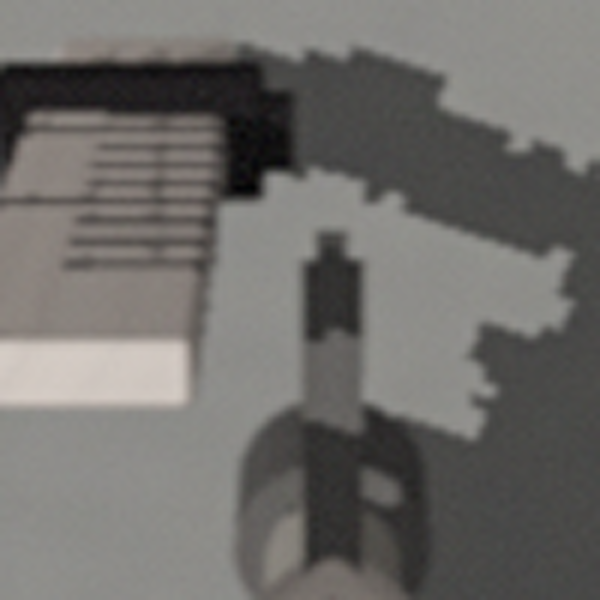

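Tip shows at crop (332,235), which matches z≈65, so the plate seems not to have moved although TCP z is 67. I'll look at the whole wrist frame and the side view.

```bash
python3 - <<'E'
from h import *
import pickle
im,K,Rc,C=pickle.load(open('w3.pkl','rb'))
S=R.from_euler('z',YAW,degrees=True)
pr=lambda q:proj(K,Rc,C,PIV+S.apply(q)).round(1)
print('corner',pr([94.6,2,70]),pr([94,2,59]),'padtop front',pr([90,2,76]),'tcp',proj(K,Rc,C,env.state()['ee_pos']))
sd,Ks,Rs,Cs=cam('side')
a=im[90:290,170:350]; b=sd[150:300,210:345]
a=cv2.resize(a,None,fx=2.2,fy=2.2); b=cv2.resize(b,None,fx=2.9,fy=2.9,interpolation=cv2.INTER_CUBIC)
h=max(len(a),len(b)); o=np.zeros((h,a.shape[1]+b.shape[1],3),np.uint8); o[:len(a),:a.shape[1]]=a; o[:len(b),a.shape[1]:]=b
save(o,'c4.png'); print(o.shape)
E
```

```text
corner [256.8 202.8] [256.8 194.7] padtop front [256.8 214.6] tcp [256.84939545 228.70331082]
(440, 788, 3)
```

View pics/c4.png

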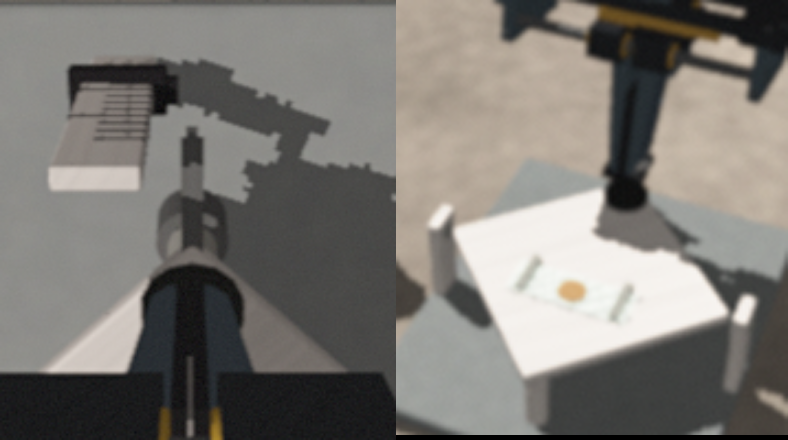

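```bash
python3 - <<'E'
from h import *
S=R.from_euler('z',YAW,degrees=True)
s=env.state(); print(s['ee_pos'],[env.state()['force'].round(2)],s['torque'].round(3))
sd,K,Rc,C=cam('side')
f=lambda p:((proj(K,Rc,C,p)-[210,150])*2.9).round(0)
print('tcp',f(s['ee_pos']))
for n,q in(('padtop rest',[75,2,76]),('padbase rest',[75,2,70]),('pressed top',[75,2,67]),('corner rest',[94.6,2,70]),('corner pr',[94,2,59]),('tip',[127.5,2,66])): print(n,f(PIV+S.apply(q)))
t=R.from_euler('xyz',s['ee_rot'],degrees=True)
for q in([16,0,0],[8,0,0],[-8,0,0],[-16,0,0],[0,13,0],[0,-13,0]): print(q,f(s['ee_pos']+t.apply(q)))
E
```

```text
[542.47879387 -73.29001271  67.14149908] [array([ 0.52, -0.55,  0.74])] [-0.069  0.021 -0.021]
tcp [225. 201.]
padtop rest [227. 189.]
padbase rest [226. 196.]
pressed top [226. 200.]
corner rest [237. 179.]
corner pr [235. 191.]
tip [253. 155.]
[16, 0, 0] [233. 191.]
[8, 0, 0] [229. 196.]
[-8, 0, 0] [221. 206.]
[-16, 0, 0] [217. 212.]
[0, 13, 0] [244. 206.]
[0, -13, 0] [207. 196.]
```

The plate is still at rest and the reading shows no contact force. I'll go on down in small steps and watch the force.

Call:
{"method": "send_rows", "body": {"motion": [{"tx": 0.002, "ty": 0, "tz": 0.004, "rx": 0, "ry": 0, "rz": 0, "gripper": 1}, {"tx": 0, "ty": 0, "tz": 0, "rx": 0, "ry": 0, "rz": 0, "gripper": 1}]}}

```text
time_s: 7.58
ee_pos: [543.3, -73.1, 65.3]
ee_rot: [-180.0, 12.0, 18.0]
force: [0.4, -0.8, 0.1]
gripper_width: 0.2
gripper_force: 0.0
```

Call:
{"method": "send_rows", "body": {"motion": [{"tx": 0.002, "ty": 0, "tz": 0.004, "rx": 0, "ry": 0, "rz": 0, "gripper": 1}, {"tx": 0, "ty": 0, "tz": 0, "rx": 0, "ry": 0, "rz": 0, "gripper": 1}]}}

```text
time_s: 7.82
ee_pos: [543.8, -72.9, 63.1]
ee_rot: [-180.0, 12.0, 18.0]
force: [-0.8, -0.2, -0.1]
gripper_width: 0.5
gripper_force: 0.0
```

```bash
cat > meas.py <<'E'
from h import *
import sys,pickle
S=R.from_euler('z',YAW,degrees=True)
s=env.state(); im,K,Rc,C=cam('wrist'); pickle.dump((im,K,Rc,C),open(sys.argv[1]+'.pkl','wb'))
print('t',s['time_s'],s['ee_pos'].round(2),s['ee_rot'].round(1),s['force'].round(2),'stage',S.inv().apply(s['ee_pos']-PIV).round(1))
g=im.max(2).astype(int)
c=int(round(proj(K,Rc,C,PIV+S.apply([127,2,55]))[0]))
print('tip pred rest/20/40',[proj(K,Rc,C,PIV+S.apply([127.4,2,z]))[1].round(1) for z in(67,47,40)],'nib',proj(K,Rc,C,PIV+S.apply([129,6.5,40])).round(1))
print('col',c,list(zip(range(122,216,1),g[122:216,c-1:c+2].mean(1).astype(int))))
E
python3 meas.py w5
```

```text
t 7.825 [543.81 -72.94  63.11] [-180.   12.   18.] [-0.79 -0.24 -0.14] stage [74.7  1.8 63.1]
tip pred rest/20/40 [np.float64(154.7), np.float64(142.0), np.float64(138.0)] nib [249.9 135.5]
col 257 [(122, np.int64(76)), (123, np.int64(72)), (124, np.int64(71)), (125, np.int64(72)), (126, np.int64(73)), (127, np.int64(70)), (128, np.int64(72)), (129, np.int64(73)), (130, np.int64(74)), (131, np.int64(73)), (132, np.int64(72)), (133, np.int64(72)), (134, np.int64(73)), (135, np.int64(72)), (136, np.int64(74)), (137, np.int64(73)), (138, np.int64(72)), (139, np.int64(69)), (140, np.int64(79)), (141, np.int64(112)), (142, np.int64(138)), (143, np.int64(143)), (144, np.int64(141)), (145, np.int64(142)), (146, np.int64(142)), (147, np.int64(142)), (148, np.int64(143)), (149, np.int64(143)), (150, np.int64(146)), (151, np.int64(138)), (152, np.int64(93)), (153, np.int64(60)), (154, np.int64(64)), (155, np.int64(56)), (156, np.int64(50)), (157, np.int64(48)), (158, np.int64(48)), (159, np.int64(50)), (160, np.int64(51)), (161, np.int64(50)), (162, np.int64(51)), (163, np.int64(51)), (164, np
[... 399 characters left out ...]
, (183, np.int64(49)), (184, np.int64(48)), (185, np.int64(49)), (186, np.int64(50)), (187, np.int64(50)), (188, np.int64(50)), (189, np.int64(50)), (190, np.int64(51)), (191, np.int64(50)), (192, np.int64(51)), (193, np.int64(50)), (194, np.int64(50)), (195, np.int64(53)), (196, np.int64(50)), (197, np.int64(49)), (198, np.int64(49)), (199, np.int64(51)), (200, np.int64(50)), (201, np.int64(50)), (202, np.int64(49)), (203, np.int64(50)), (204, np.int64(50)), (205, np.int64(47)), (206, np.int64(58)), (207, np.int64(85)), (208, np.int64(111)), (209, np.int64(116)), (210, np.int64(116)), (211, np.int64(116)), (212, np.int64(116)), (213, np.int64(115)), (214, np.int64(97)), (215, np.int64(55))]
```

Call:
{"method": "send_rows", "body": {"motion": [{"tx": 0.001, "ty": 0, "tz": 0.004, "rx": 0, "ry": 0, "rz": 0, "gripper": 1}, {"tx": 0, "ty": 0, "tz": 0, "rx": 0, "ry": 0, "rz": 0, "gripper": 1}]}}

```text
time_s: 8.12
ee_pos: [543.8, -72.9, 61.0]
ee_rot: [-180.0, 12.0, 18.0]
force: [-0.9, 0.4, -0.5]
gripper_width: 0.8
gripper_force: 0.0
```

Call:
{"method": "send_rows", "body": {"motion": [{"tx": 0.001, "ty": 0, "tz": 0.004, "rx": 0, "ry": 0, "rz": 0, "gripper": 1}, {"tx": 0, "ty": 0, "tz": 0, "rx": 0, "ry": 0, "rz": 0, "gripper": 1}]}}

```text
time_s: 8.38
ee_pos: [543.9, -72.9, 59.0]
ee_rot: [-180.0, 12.0, 18.0]
force: [0.3, -0.5, -0.7]
gripper_width: 0.5
gripper_force: 0.0
```

```bash
sed -i '/^print(.col/d' meas.py; cat >> meas.py <<'E'
col=g[:,c-1:c+2].mean(1)
e=np.diff(col); i=[k for k in range(125,230) if abs(e[k])>15]; print('edges',[(k,int(e[k])) for k in i])
E
python3 meas.py w6; python3 - <<'E'
from h import *
import pickle
o=[cv2.resize(pickle.load(open(n+'.pkl','rb'))[0][115:265,190:320],None,fx=3,fy=3,interpolation=cv2.INTER_CUBIC) for n in('w3','w6')]
save(np.hstack(o),'w36.png')
E
```

```text
t 8.375 [543.87 -72.9   58.96] [-180.   12.   18.] [ 0.28 -0.47 -0.72] stage [74.8  1.8 59. ]
tip pred rest/20/40 [np.float64(157.8), np.float64(144.5), np.float64(140.4)] nib [249.8 137.9]
edges [(142, 34), (143, 23), (154, -44), (155, -29), (171, 28), (184, -21), (185, -24), (209, 15), (210, 35), (211, 17), (217, -25), (218, -43), (219, -28)]
```

View pics/w36.png

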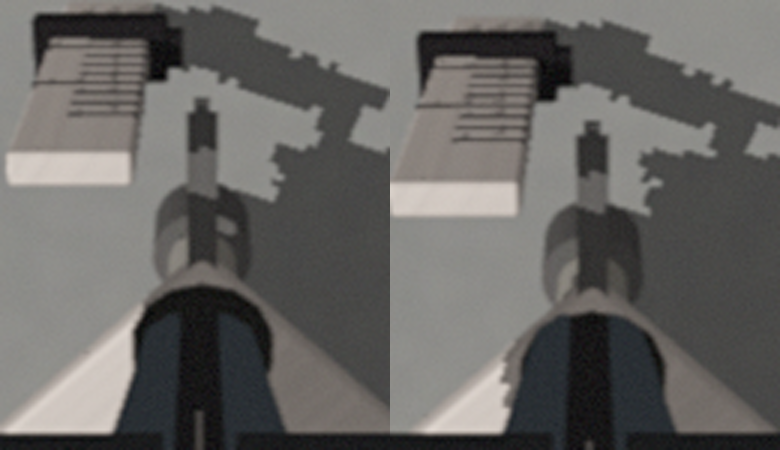

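The finger shadow is closing on the pad, but there's still no contact. I'll keep going down in 2 mm steps.

Call:
{"method": "send_rows", "body": {"motion": [{"tx": 0.001, "ty": 0, "tz": 0.004, "rx": 0, "ry": 0, "rz": 0, "gripper": 1}, {"tx": 0, "ty": 0, "tz": 0, "rx": 0, "ry": 0, "rz": 0, "gripper": 1}]}}

```text
time_s: 8.68
ee_pos: [543.9, -72.9, 56.9]
ee_rot: [-180.0, 12.0, 18.0]
force: [0.2, 0.3, 0.4]
gripper_width: 0.8
gripper_force: 0.0
```

Call:
{"method": "send_rows", "body": {"motion": [{"tx": 0.001, "ty": 0, "tz": 0.004, "rx": 0, "ry": 0, "rz": 0, "gripper": 1}, {"tx": 0, "ty": 0, "tz": 0, "rx": 0, "ry": 0, "rz": 0, "gripper": 1}]}}

```text
time_s: 8.93
ee_pos: [544.0, -72.9, 54.8]
ee_rot: [-180.0, 12.0, 18.0]
force: [0.2, -0.1, 0.5]
gripper_width: 0.5
gripper_force: 0.0
```

```bash
python3 meas.py w7; python3 - <<'E'
from h import *
import numpy as np
d=env.grab_frame('wrist');im=d['frame'].astype(int)
s=env.state(); print(s['effort'].round(2), s['qpos'].round(2))
E
```

```text
t 8.925 [543.99 -72.86  54.83] [-180.   12.   18.] [ 0.18 -0.14  0.48] stage [74.9  1.8 54.8]
tip pred rest/20/40 [np.float64(161.1), np.float64(147.3), np.float64(143.0)] nib [249.7 140.5]
edges [(125, -33), (144, 19), (145, 37), (146, 15), (157, -38), (158, -32), (175, 29), (185, -24), (214, 36), (215, 16), (221, -33), (222, -44)]
[ 0.000e+00 -4.660e+01 -1.929e+01 -2.500e-01  7.800e-01 -1.000e-02] [-5.65 28.48 94.51 -5.16 68.11 68.71]
```

```bash
python3 - <<'E'
from h import *
import pickle
S=R.from_euler('z',YAW,degrees=True)
pts={'nib':[129,6.5,40],'posttop':[130,23,100.5],'corner':[94.6,2,70],'tip':[127.4,2,66.5]}
D={n:pickle.load(open(n+'.pkl','rb')) for n in('w3','w5','w6','w7')}
for n,(im,K,Rc,C) in D.items():
    print(n,{k:proj(K,Rc,C,PIV+S.apply(q)).round(1).tolist() for k,q in pts.items()})
    g=im.max(2); 
    m=(g<32).astype(np.uint8); m[:, :200]=0
    nn,l,s,c=cv2.connectedComponentsWithStats(m[100:180,200:280])
    print('  black',[(s[i,:5].tolist()) for i in range(1,nn) if s[i,4]>60])
    m=(g[120:220,170:250]>185).astype(np.uint8); nn,l,s,c=cv2.connectedComponentsWithStats(m)
    print('  white',[(s[i].tolist(),(c[i]+[170,120]).round(1).tolist()) for i in range(1,nn) if s[i,4]>80])
E
```

```text
w3 {'nib': [249.9, 131.6], 'posttop': [213.0, 171.2], 'corner': [256.8, 202.8], 'tip': [257.1, 149.7]}
  black [[2, 20, 48, 21, 234]]
  white [([22, 46, 41, 10, 405], [212.1, 170.5])]
w5 {'nib': [249.9, 135.5], 'posttop': [212.3, 177.3], 'corner': [256.9, 208.0], 'tip': [257.2, 154.4]}
  black [[1, 24, 49, 21, 246]]
  white [([21, 52, 42, 10, 410], [211.1, 176.5])]
w6 {'nib': [249.8, 137.9], 'posttop': [211.3, 181.5], 'corner': [257.0, 211.8], 'tip': [257.3, 157.4]}
  black [[0, 26, 51, 22, 244]]
  white [([19, 56, 43, 11, 462], [210.3, 181.0])]
w7 {'nib': [249.7, 140.5], 'posttop': [210.2, 186.0], 'corner': [257.0, 215.8], 'tip': [257.3, 160.7]}
  black [[0, 28, 50, 23, 256]]
  white [([18, 61, 43, 10, 429], [209.0, 185.5])]
```

The post top tracks the TCP reading to within 1 px, so the arm's pose is right. The closed fingers seem to end short of the nominal TCP. I'll keep going down and watch for force.

Call:
{"method": "send_rows", "body": {"motion": [{"tx": 0.001, "ty": 0, "tz": 0.004, "rx": 0, "ry": 0, "rz": 0, "gripper": 1}, {"tx": 0, "ty": 0, "tz": 0, "rx": 0, "ry": 0, "rz": 0, "gripper": 1}]}}

```text
time_s: 9.28
ee_pos: [544.1, -72.8, 52.8]
ee_rot: [-180.0, 12.0, 18.0]
force: [-0.1, 0.1, -1.1]
gripper_width: 0.4
gripper_force: 0.0
```

Call:
{"method": "send_rows", "body": {"motion": [{"tx": 0.001, "ty": 0, "tz": 0.004, "rx": 0, "ry": 0, "rz": 0, "gripper": 1}, {"tx": 0, "ty": 0, "tz": 0, "rx": 0, "ry": 0, "rz": 0, "gripper": 1}]}}

```text
time_s: 9.52
ee_pos: [544.2, -72.8, 50.7]
ee_rot: [-180.0, 12.0, 18.0]
force: [-0.1, -0.9, -0.7]
gripper_width: 0.3
gripper_force: 0.0
```

```bash
python3 meas.py w8; python3 - <<'E'
from h import *
import pickle
a=pickle.load(open('w8.pkl','rb'))[0][115:265,190:320]
sd=cam('side')[0][150:250,230:330]
a=cv2.resize(a,None,fx=3,fy=3,interpolation=cv2.INTER_CUBIC); b=cv2.resize(sd,(410,410),interpolation=cv2.INTER_CUBIC)
o=np.zeros((450,800,3),np.uint8); o[:,:390]=a; o[:410,390:]=b; save(o,'w8.png')
E
```

```text
t 9.525 [544.16 -72.81  50.73] [-180.   12.   18.] [-0.14 -0.89 -0.71] stage [75.1  1.8 50.7]
tip pred rest/20/40 [np.float64(164.5), np.float64(150.2), np.float64(145.8)] nib [249.6 143.2]
edges [(126, -21), (127, -33), (128, -16), (147, 32), (148, 26), (160, -17), (161, -43), (162, -20), (178, 26), (188, -25), (189, -15), (218, 36), (219, 18), (221, -28), (222, -20), (226, -21), (227, -20)]
```

View pics/w8.png

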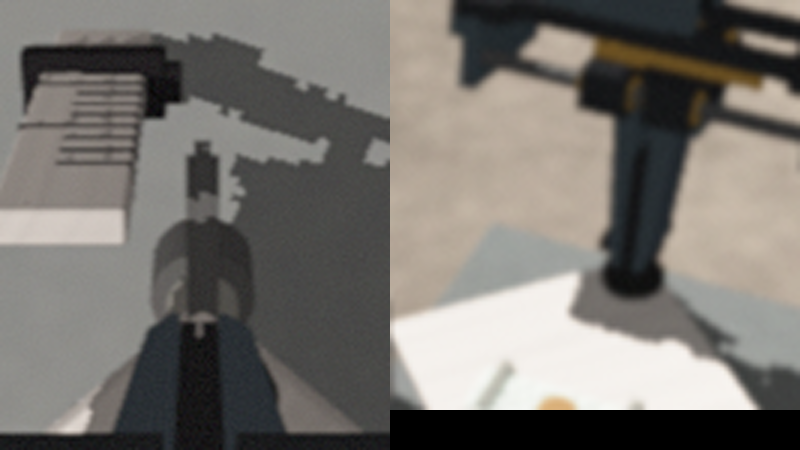

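The camera geometry puts the closed finger ends about 27 mm short of the nominal TCP and centred a little ahead of the pad. I'll back up, reduce the lean to 6° for clearance to the post, recentre and press again.

Call:
{"method": "send_rows", "body": {"motion": [{"tx": -0.002, "ty": 0, "tz": -0.01, "rx": 0, "ry": 0, "rz": 0, "gripper": 1}, {"tx": -0.003, "ty": 0, "tz": 0, "rx": 0, "ry": 0.2, "rz": 0, "gripper": 1}, {"tx": 0, "ty": 0, "tz": 0.004, "rx": 0, "ry": 0, "rz": 0, "gripper": 1}, {"tx": 0, "ty": 0, "tz": 0.004, "rx": 0, "ry": 0, "rz": 0, "gripper": 1}, {"tx": 0.001, "ty": 0, "tz": 0.004, "rx": 0, "ry": 0, "rz": 0, "gripper": 1}, {"tx": 0, "ty": 0, "tz": 0, "rx": 0, "ry": 0, "rz": 0, "gripper": 1}]}}

```text
time_s: 10.38
ee_pos: [543.2, -73.1, 49.8]
ee_rot: [-180.0, 6.0, 18.1]
force: [-0.1, -0.2, -0.4]
gripper_width: 0.1
gripper_force: 0.0
```

```bash
python3 meas.py w9
```

```text
t 10.375 [543.15 -73.13  49.78] [-180.     6.    18.1] [-0.09 -0.23 -0.4 ] stage [74.1  1.8 49.8]
tip pred rest/20/40 [np.float64(156.5), np.float64(146.5), np.float64(143.4)] nib [249.7 140.8]
edges [(128, -20), (129, -31), (149, 32), (150, 26), (153, -37), (154, -31), (170, 17), (171, 19), (205, -29), (206, -15), (213, 33), (221, -42), (222, -33)]
```

Call:
{"method": "send_rows", "body": {"motion": [{"tx": 0.0005, "ty": 0, "tz": 0.004, "rx": 0, "ry": 0, "rz": 0, "gripper": 1}, {"tx": 0, "ty": 0, "tz": 0, "rx": 0, "ry": 0, "rz": 0, "gripper": 1}]}}

```text
time_s: 10.68
ee_pos: [542.8, -73.2, 48.0]
ee_rot: [-180.0, 6.0, 18.0]
force: [0.5, 0.2, -0.3]
gripper_width: 0.6
gripper_force: 0.0
```

Call:
{"method": "send_rows", "body": {"motion": [{"tx": 0.0005, "ty": 0, "tz": 0.004, "rx": 0, "ry": 0, "rz": 0, "gripper": 1}, {"tx": 0, "ty": 0, "tz": 0, "rx": 0, "ry": 0, "rz": 0, "gripper": 1}]}}

```text
time_s: 10.92
ee_pos: [543.1, -73.3, 46.5]
ee_rot: [180.0, 6.0, 18.0]
force: [-0.4, 0.8, 2.4]
gripper_width: 0.4
gripper_force: 1.2
```

Call:
{"method": "send_rows", "body": {"motion": [{"tx": 0.0005, "ty": 0, "tz": 0.004, "rx": 0, "ry": 0, "rz": 0, "gripper": 1}, {"tx": 0, "ty": 0, "tz": 0, "rx": 0, "ry": 0, "rz": 0, "gripper": 1}]}}

```text
time_s: 11.18
ee_pos: [543.3, -73.2, 44.4]
ee_rot: [180.0, 6.0, 18.0]
force: [0.7, 0.4, 2.9]
gripper_width: 0.9
gripper_force: 1.5
```

```bash
python3 meas.py w10
```

```text
t 11.175 [543.25 -73.22  44.35] [180.   6.  18.] [0.7  0.36 2.92] stage [74.1  1.7 44.4]
tip pred rest/20/40 [np.float64(159.6), np.float64(149.1), np.float64(145.9)] nib [249.3 143.2]
edges [(130, -18), (131, -33), (151, 25), (152, 32), (154, -43), (155, -29), (174, 17), (175, 25), (207, -22), (214, 27), (215, 23), (221, -27), (222, -33), (223, -20)]
```

Contact at TCP z≈47, and the spring force and pointer motion agree with it. Now I'll lower further at a slow rate.

Call:
{"method": "send_rows", "body": {"motion": [{"tx": 0.0003, "ty": 0, "tz": 0.003, "rx": 0, "ry": 0, "rz": 0, "gripper": 1}, {"tx": 0.0003, "ty": 0, "tz": 0.003, "rx": 0, "ry": 0, "rz": 0, "gripper": 1}, {"tx": 0.0003, "ty": 0, "tz": 0.003, "rx": 0, "ry": 0, "rz": 0, "gripper": 1}, {"tx": 0.0003, "ty": 0, "tz": 0.003, "rx": 0, "ry": 0, "rz": 0, "gripper": 1}, {"tx": 0.0003, "ty": 0, "tz": 0.003, "rx": 0, "ry": 0, "rz": 0, "gripper": 1}, {"tx": 0, "ty": 0, "tz": 0, "rx": 0, "ry": 0, "rz": 0, "gripper": 1}]}}

```text
time_s: 11.98
ee_pos: [543.6, -73.1, 37.1]
ee_rot: [180.0, 5.9, 18.0]
force: [1.1, 2.7, 6.0]
gripper_width: 0.8
gripper_force: 3.2
```

```bash
python3 meas.py w11; python3 - <<'E'
from h import *
import pickle
im=pickle.load(open('w11.pkl','rb'))[0]
save(cv2.resize(im[110:210,195:295],None,fx=6,fy=6,interpolation=cv2.INTER_CUBIC),'w11.png')
E
```

```text
t 11.975 [543.57 -73.15  37.06] [180.    5.9  18. ] [1.15 2.66 5.96] stage [74.4  1.7 37.1]
tip pred rest/20/40 [np.float64(164.5), np.float64(153.2), np.float64(149.8)] nib [249. 147.]
edges [(133, -18), (134, -37), (154, -18), (177, 26), (206, -26), (207, -16), (214, 19), (215, 30), (221, -28), (222, -30), (223, -20)]
```

View pics/w11.png

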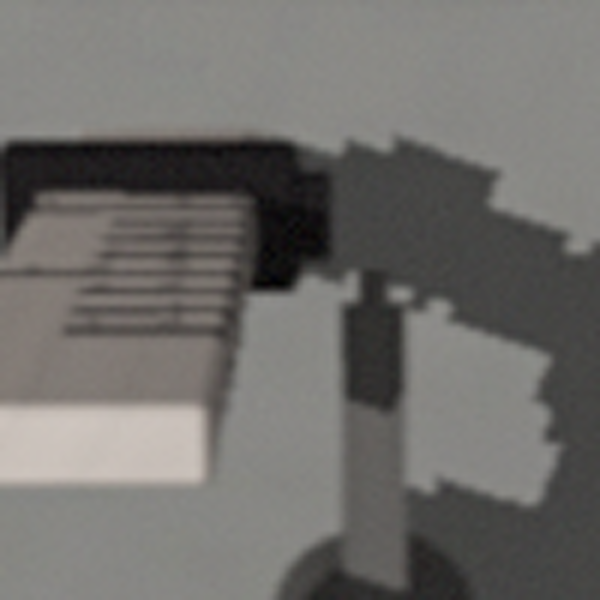

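Pointer tip end is at crop (372,272) and nib end at (330,215). The pointer has dropped about 15 mm of the 25 needed. I'll lower about 4.4 mm more.

Call:
{"method": "send_rows", "body": {"motion": [{"tx": 0.0003, "ty": 0, "tz": 0.0022, "rx": 0, "ry": 0, "rz": 0, "gripper": 1}, {"tx": 0.0003, "ty": 0, "tz": 0.0022, "rx": 0, "ry": 0, "rz": 0, "gripper": 1}, {"tx": 0.0002, "ty": 0, "tz": 0.0022, "rx": 0, "ry": 0, "rz": 0, "gripper": 1}, {"tx": 0, "ty": 0, "tz": 0.0022, "rx": 0, "ry": 0, "rz": 0, "gripper": 1}, {"tx": 0, "ty": 0, "tz": 0, "rx": 0, "ry": 0, "rz": 0, "gripper": 1}]}}

```text
time_s: 12.65
ee_pos: [543.6, -73.2, 32.9]
ee_rot: [180.0, 5.9, 18.0]
force: [0.8, 2.4, 7.3]
gripper_width: 0.4
gripper_force: 4.0
```

```bash
python3 meas.py w12; python3 - <<'E'
from h import *
import pickle
S=R.from_euler('z',YAW,degrees=True)
for n in('w9','w10','w11','w12'):
    im,K,Rc,C=pickle.load(open(n+'.pkl','rb'))
    f=lambda q:proj(K,Rc,C,PIV+S.apply(q))[1].round(1)
    print(n,'nib center',f([129.2,6.5,40]),'tip lower edge at th',[(t,f([2.4+125*np.cos(t)-1.5*np.sin(t),2,64.5-125*np.sin(t)])) for t in(0,.03,.12,.15,.18,.2,.21,.22)])
a=im[115:190,215:315]
save(cv2.resize(a,None,fx=8,fy=8,interpolation=cv2.INTER_CUBIC),'w12.png')
E
```

```text
t 12.65 [543.58 -73.2   32.94] [180.    5.9  18. ] [0.76 2.36 7.32] stage [74.4  1.6 32.9]
tip pred rest/20/40 [np.float64(167.2), np.float64(155.3), np.float64(151.7)] nib [248.8 148.9]
edges [(135, -35), (136, -23), (175, 22), (176, 20), (205, -25), (214, 19), (215, 31), (221, -28), (222, -38), (223, -17)]
w9 nib center 140.5 tip lower edge at th [(0, np.float64(155.1)), (0.03, np.float64(153.3)), (0.12, np.float64(149.5)), (0.15, np.float64(148.6)), (0.18, np.float64(148.0)), (0.2, np.float64(147.8)), (0.21, np.float64(147.6)), (0.22, np.float64(147.6))]
w10 nib center 142.9 tip lower edge at th [(0, np.float64(158.2)), (0.03, np.float64(156.3)), (0.12, np.float64(152.2)), (0.15, np.float64(151.3)), (0.18, np.float64(150.6)), (0.2, np.float64(150.3)), (0.21, np.float64(150.2)), (0.22, np.float64(150.1))]
w11 nib center 146.7 tip lower edge at th [(0, np.float64(163.0)), (0.03, np.float64(160.9)), (0.12, np.float64(156.4)), (0.15, np.float64(155.4)), (0.18, np.float64(154.7)), (0.2, np.float64(154.3)), (0.21, np.float64(154.2)), (0.22, np.float64(154.0))]
w12 nib center 148.6 tip lower edge at th [(0, np.float64(165.5)), (0.03, np.float64(163.4)), (0.12, np.float64(158.6)), (0.15, np.float64(157.6)), (0.18, np.float64(156.8)), (0.2, np.float64(156.4)), (0.21, np.float64(156.2)), (0.22, np.float64(156.1))]
```

View pics/w12.png

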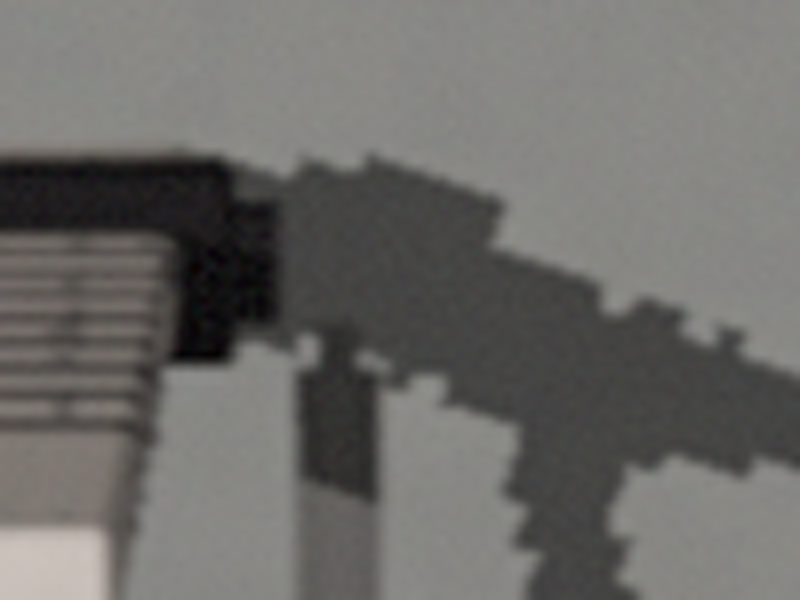

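The tip merges with a shadow here, and this near-vertical view is insensitive anyway. The side camera sees the plate's rear corner rise by 92·sin θ, so I'll measure the tilt from that against the first side image.

```bash
python3 - <<'E'
from h import *
import pickle
S=R.from_euler('z',YAW,degrees=True); PIV=PIV+S.apply([2.6,2,0])
im0=cv2.cvtColor(cv2.imread('pics/side0.png'),cv2.COLOR_BGR2RGB); im,K,Rc,C=cam('side'); pickle.dump(im,open('s12.pkl','wb'))
def pt(x,y,z,t): return PIV+S.apply([x*np.cos(t)+z*np.sin(t),y,66-x*np.sin(t)+z*np.cos(t)])
for t in(0,.15,.18,.2,.22): print(t,[proj(K,Rc,C,pt(x,y,4,t)).round(1).tolist() for x,y in((-91.9,0),(-50,42),(-50,-42),(0,0),(-22,0))])
for nm,i in(('rest',im0),('now',im)):
    g=i.astype(int).max(2)
    for u in(250,255,260,265,270,280,290): print(nm,u,g[262:300,u].tolist())
E
```

```text
0 [[252.2, 279.7], [240.2, 254.3], [285.9, 269.6], [273.7, 242.4], [269.0, 250.7]]
0.15 [[252.5, 273.4], [240.3, 250.8], [286.3, 266.1], [273.9, 242.2], [269.2, 249.1]]
0.18 [[252.7, 272.0], [240.4, 250.1], [286.5, 265.3], [273.9, 242.2], [269.2, 248.7]]
0.2 [[252.8, 271.0], [240.4, 249.6], [286.5, 264.8], [273.9, 242.2], [269.3, 248.5]]
0.22 [[252.9, 270.1], [240.5, 249.1], [286.6, 264.3], [273.9, 242.2], [269.3, 248.3]]
rest 250 [234, 234, 233, 233, 233, 233, 233, 231, 229, 220, 204, 186, 166, 151, 144, 142, 144, 144, 146, 144, 145, 144, 143, 143, 144, 143, 145, 146, 145, 145, 145, 143, 143, 143, 144, 142, 143, 144]
rest 255 [234, 233, 233, 233, 234, 234, 234, 235, 235, 234, 234, 233, 233, 233, 234, 232, 220, 184, 137, 112, 106, 110, 115, 117, 114, 112, 112, 113, 114, 116, 115, 116, 117, 124, 133, 140, 141, 143]
rest 260 [234, 233, 234, 234, 234, 235, 235, 235, 235, 234, 233, 234, 234, 234, 230, 205, 157, 118, 103, 102, 102, 101, 101, 103, 102, 102, 102, 104, 102, 104, 104, 102, 103, 93, 80, 67, 70, 94]
rest 265 [233, 233, 233, 234, 235, 235, 235, 234, 234, 233, 234, 234, 232, 220,
[... 1178 characters left out ...]
6, 108, 92, 77, 81, 111]
now 265 [245, 244, 244, 244, 244, 243, 236, 205, 156, 123, 98, 79, 67, 65, 66, 65, 65, 66, 65, 65, 64, 66, 64, 65, 65, 65, 65, 65, 65, 62, 65, 63, 64, 64, 64, 65, 64, 65]
now 270 [245, 245, 244, 244, 244, 237, 208, 157, 122, 99, 81, 67, 66, 64, 66, 67, 65, 65, 64, 65, 65, 65, 66, 65, 63, 65, 66, 66, 65, 66, 65, 66, 65, 66, 66, 67, 66, 65]
now 280 [245, 245, 245, 240, 214, 161, 123, 99, 79, 68, 67, 65, 67, 66, 67, 65, 66, 66, 66, 66, 66, 66, 66, 64, 64, 63, 65, 64, 65, 65, 65, 65, 64, 64, 63, 63, 63, 64]
now 290 [245, 242, 220, 168, 126, 101, 78, 68, 65, 65, 65, 65, 64, 65, 66, 66, 67, 66, 66, 65, 65, 64, 65, 64, 66, 64, 64, 63, 63, 64, 63, 63, 63, 64, 64, 64, 65, 66]
```

```bash
python3 - <<'E'
from h import *
import pickle
S=R.from_euler('z',YAW,degrees=True)
im,K,Rc,C=pickle.load(open('w1.pkl','rb'))
f=lambda q:proj(K,Rc,C,PIV+S.apply(q))
print('tip low',f([127.4,2,64.5]),'top',f([127.4,2,67.5]),'posttop',f([129.7,23,101]))
for z in(38,40,42,44): print(z,f([129.4,6.5,z]))
g=im.max(2).astype(int)
for u in(273,274,275): print(u,g[200:222,u].tolist())
for u in(264,266,267): print(u,g[178:198,u].tolist())
for u in(245,250,255): print('post',u,g[230:248,u].tolist())
E
```

```text
tip low [274.38332154 207.90663028] top [274.51112125 210.52823745] posttop [249.91244442 240.768446  ]
38 [268.55603645 184.70748844]
40 [268.61114358 186.2577259 ]
42 [268.66673309 187.82153307]
44 [268.72281133 189.39908891]
273 [52, 50, 52, 53, 51, 54, 52, 49, 50, 51, 52, 48, 43, 44, 46, 44, 48, 75, 93, 93, 94, 94]
274 [46, 47, 50, 48, 49, 49, 50, 49, 54, 60, 64, 53, 44, 48, 44, 42, 57, 87, 96, 93, 94, 93]
275 [46, 44, 47, 46, 48, 48, 46, 50, 56, 65, 73, 56, 46, 43, 48, 40, 58, 88, 94, 94, 91, 95]
264 [102, 102, 64, 25, 20, 28, 33, 33, 28, 28, 14, 16, 9, 17, 20, 63, 120, 133, 134, 133]
266 [120, 123, 116, 109, 92, 51, 23, 17, 31, 17, 12, 14, 50, 99, 112, 119, 131, 132, 132, 132]
267 [103, 127, 134, 129, 108, 58, 23, 22, 24, 13, 10, 12, 60, 121, 134, 131, 134, 133, 133, 130]
post 245 [135, 136, 135, 136, 137, 136, 132, 150, 194, 200, 200, 194, 145, 79, 66, 102, 147, 163]
post 250 [135, 135, 136, 135, 132, 134, 131, 151, 197, 202, 201, 192, 154, 145, 162, 169, 179, 197]
post 255 [133, 132, 135, 134, 133, 134, 130, 148, 191, 199, 198, 193, 179, 178, 196, 211, 208, 202]
```

Tilt now is about 0.182 rad from the side view, and 0.186 from the contact geometry. The nib needs about 25 mm of drop, 0.20 rad, so I'll go another 1 mm or so.

Call:
{"method": "send_rows", "body": {"motion": [{"tx": 0, "ty": 0, "tz": 0.0011, "rx": 0, "ry": 0, "rz": 0, "gripper": 1}, {"tx": 0, "ty": 0, "tz": 0.001, "rx": 0, "ry": 0, "rz": 0, "gripper": 1}, {"tx": 0, "ty": 0, "tz": 0, "rx": 0, "ry": 0, "rz": 0, "gripper": 1}, {"tx": 0, "ty": 0, "tz": 0, "rx": 0, "ry": 0, "rz": 0, "gripper": 1}]}}

```text
time_s: 13.25
ee_pos: [543.5, -73.2, 32.0]
ee_rot: [180.0, 5.9, 18.0]
force: [0.7, 2.4, 8.3]
gripper_width: 0.7
gripper_force: 4.1
```

```bash
python3 - <<'E'
from h import *
import pickle
s=env.state(); print(s['time_s'],s['ee_pos'].round(2),s['force'].round(2))
S=R.from_euler('z',YAW,degrees=True); PIV=PIV+S.apply([2.6,2,0])
im0=cv2.cvtColor(cv2.imread('pics/side0.png'),cv2.COLOR_BGR2RGB); im1=pickle.load(open('s12.pkl','rb')); im,K,Rc,C=cam('side')
def pt(x,y,z,t): return PIV+S.apply([x*np.cos(t)+z*np.sin(t),y,66-x*np.sin(t)+z*np.cos(t)])
def line(u,t):
    a,b=[proj(K,Rc,C,pt(x,y,4,t)) for x,y in((-90,-1.9),(-30,-61.9))]
    return a[1]+(b[1]-a[1])*(u-a[0])/(b[0]-a[0])
def edge(i,u):
    c=i[:,u].astype(float).max(1); hi=c[255:260].mean(); lvl=.5*(hi+.25*hi)
    k=next(k for k in range(255,300) if c[k]<lvl); return k-1+(c[k-1]-lvl)/(c[k-1]-c[k])
ts=np.linspace(0,.3,301)
for i in(im1,im):
    r=[]
    for u in range(264,292,2):
        d=edge(i,u)-edge(im0,u); r.append(np.interp(-d,[-(line(u,t)-line(u,0)) for t in ts],ts))
    print(np.round(r,3),np.median(r))
E
```

```text
13.25 [543.54 -73.23  32.03] [0.66 2.43 8.33]
[0.187 0.189 0.19  0.193 0.19  0.187 0.19  0.188 0.184 0.187 0.195 0.19
 0.189 0.175] 0.18906756431226157
[0.203 0.204 0.205 0.208 0.203 0.202 0.203 0.202 0.199 0.2   0.209 0.203
 0.204 0.197] 0.20290586466134125
```

Tilt is 0.203 rad, a pointer drop of 25.2 mm, which is level with the tab. I'll hold about 2.9 s, then release straight up.

Call:
{"method": "send_rows", "body": {"motion": [{"tx": 0, "ty": 0, "tz": 0, "rx": 0, "ry": 0, "rz": 0, "gripper": 1}, {"tx": 0, "ty": 0, "tz": 0, "rx": 0, "ry": 0, "rz": 0, "gripper": 1}, {"tx": 0, "ty": 0, "tz": 0, "rx": 0, "ry": 0, "rz": 0, "gripper": 1}, {"tx": 0, "ty": 0, "tz": 0, "rx": 0, "ry": 0, "rz": 0, "gripper": 1}, {"tx": 0, "ty": 0, "tz": 0, "rx": 0, "ry": 0, "rz": 0, "gripper": 1}, {"tx": 0, "ty": 0, "tz": 0, "rx": 0, "ry": 0, "rz": 0, "gripper": 1}, {"tx": 0, "ty": 0, "tz": 0, "rx": 0, "ry": 0, "rz": 0, "gripper": 1}, {"tx": 0, "ty": 0, "tz": 0, "rx": 0, "ry": 0, "rz": 0, "gripper": 1}, {"tx": 0, "ty": 0, "tz": 0, "rx": 0, "ry": 0, "rz": 0, "gripper": 1}, {"tx": 0, "ty": 0, "tz": 0, "rx": 0, "ry": 0, "rz": 0, "gripper": 1}, {"tx": 0, "ty": 0, "tz": 0, "rx": 0, "ry": 0, "rz": 0, "gripper": 1}, {"tx": 0, "ty": 0, "tz": 0, "rx": 0, "ry": 0, "rz": 0, "gripper": 1}]}}

```text
time_s: 14.8
ee_pos: [543.5, -73.2, 32.1]
ee_rot: [180.0, 5.9, 18.0]
force: [0.5, 1.6, 7.4]
gripper_width: 0.7
gripper_force: 4.1
```

Call:
{"method": "send_rows", "body": {"motion": [{"tx": 0, "ty": 0, "tz": 0, "rx": 0, "ry": 0, "rz": 0, "gripper": 1}, {"tx": 0, "ty": 0, "tz": 0, "rx": 0, "ry": 0, "rz": 0, "gripper": 1}, {"tx": 0, "ty": 0, "tz": 0, "rx": 0, "ry": 0, "rz": 0, "gripper": 1}, {"tx": 0, "ty": 0, "tz": 0, "rx": 0, "ry": 0, "rz": 0, "gripper": 1}, {"tx": 0, "ty": 0, "tz": 0, "rx": 0, "ry": 0, "rz": 0, "gripper": 1}, {"tx": 0, "ty": 0, "tz": 0, "rx": 0, "ry": 0, "rz": 0, "gripper": 1}, {"tx": 0, "ty": 0, "tz": 0, "rx": 0, "ry": 0, "rz": 0, "gripper": 1}, {"tx": 0, "ty": 0, "tz": 0, "rx": 0, "ry": 0, "rz": 0, "gripper": 1}, {"tx": 0, "ty": 0, "tz": 0, "rx": 0, "ry": 0, "rz": 0, "gripper": 1}, {"tx": 0, "ty": 0, "tz": 0, "rx": 0, "ry": 0, "rz": 0, "gripper": 1}, {"tx": 0, "ty": 0, "tz": 0, "rx": 0, "ry": 0, "rz": 0, "gripper": 1}]}}

```text
time_s: 16.18
ee_pos: [543.5, -73.2, 32.1]
ee_rot: [180.0, 5.9, 18.0]
force: [2.3, 2.9, 9.0]
gripper_width: 0.2
gripper_force: 4.1
```

Call:
{"method": "send_rows", "body": {"motion": [{"tx": -0.001, "ty": 0, "tz": -0.01, "rx": 0, "ry": 0, "rz": 0, "gripper": 1}, {"tx": -0.001, "ty": 0, "tz": -0.01, "rx": 0, "ry": 0, "rz": 0, "gripper": 1}, {"tx": -0.001, "ty": 0, "tz": -0.01, "rx": 0, "ry": 0, "rz": 0, "gripper": 1}, {"tx": -0.001, "ty": 0, "tz": -0.01, "rx": 0, "ry": 0, "rz": 0, "gripper": 1}, {"tx": -0.002, "ty": 0, "tz": -0.02, "rx": 0, "ry": 0, "rz": 0, "gripper": 1}, {"tx": -0.004, "ty": 0, "tz": -0.04, "rx": 0, "ry": 0, "rz": 0, "gripper": 1}, {"tx": -0.004, "ty": 0, "tz": -0.04, "rx": 0, "ry": 0, "rz": 0, "gripper": 1}, {"tx": -0.004, "ty": 0, "tz": -0.04, "rx": 0, "ry": 0, "rz": 0, "gripper": 1}, {"tx": 0, "ty": 0, "tz": 0, "rx": 0, "ry": 0, "rz": 0, "gripper": 1}, {"tx": 0, "ty": 0, "tz": 0, "rx": 0, "ry": 0, "rz": 0, "gripper": 1}, {"tx": 0, "ty": 0, "tz": 0, "rx": 0, "ry": 0, "rz": 0, "gripper": 1}, {"tx": 0, "ty": 0, "tz": 0, "rx": 0, "ry": 0, "rz": 0, "gripper": 1}]}}

```text
time_s: 17.68
ee_pos: [542.7, -73.2, 121.0]
ee_rot: [-180.0, 6.1, 18.0]
force: [0.5, 0.5, 0.6]
gripper_width: 0.7
gripper_force: 0.0
```

```bash
python3 - <<'E'
from h import *
im0=cv2.cvtColor(cv2.imread('pics/side0.png'),cv2.COLOR_BGR2RGB); im=cam('side')[0]
def edge(i,u):
    c=i[:,u].astype(float).max(1); lvl=.62*c[255:260].mean()
    k=next(k for k in range(255,300) if c[k]<lvl); return k-1+(c[k-1]-lvl)/(c[k-1]-c[k])
print([round(edge(im,u)-edge(im0,u),2) for u in range(264,292,4)]); s=env.state(); print(s['time_s'],s['ee_pos'],s['force'])
print(env.job_done())
E
```

```text
[np.float64(0.25), np.float64(0.17), np.float64(0.17), np.float64(0.16), np.float64(0.2), np.float64(0.07), np.float64(0.11)]
17.725 [542.89031595 -73.16356855 121.162981  ] [-0.53546926  0.12892708 -0.65194635]
the job is handed in; nothing more can be done
None
```

I pressed the pad to about 0.203 rad (pointer down about 25 mm, my camera estimate of the tab's level, good to 1–2 mm), held it about 3 s and released it; the plate sprang back to rest, and the job was handed in at 17.7 s with no verdict returned.

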